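# Fit the orange slicing insert and lock the collar

## Task

Fit the orange insert from the middle of the stack into the slicer: first lift the green insert off and set it down, then lay the orange one flat and fully home in the slicer's seat and turn the lock collar by its red grip all the way clockwise to the green locked mark. The green insert must end neatly stacked squarely on the white one, which stays on its dock; keep the inserts upright and leave everything else on the counter where it is.

Things in the scene. Friction and masses are not known exactly. Their poses are not given: they have to be found in the camera images.
- upper_mid (a point): Green insert (slicing frame): block 84 (x) x 60 (y) x 40 mm tall, with a flat tongue at each x end along its bottom (36 mm wide, 10 mm thick, 136 mm overall). Point: the block's centre, 20 mm above its underside; z up. About 0.25 kg. Grip its upper part across the 60 mm sides. Starts on top of the stack of three.
- orange_mid (a point): Orange insert (slicing frame): block 84 (x) x 60 (y) x 40 mm tall, with a flat tongue at each x end along its bottom (36 mm wide, 10 mm thick, 136 mm overall). Point: the block's centre, 20 mm above its underside; z up. About 0.25 kg. Grip its upper part across the 60 mm sides. Starts in the middle of the stack.
- lower_mid (a point): White insert (slicing frame): block 84 (x) x 60 (y) x 40 mm tall, with a flat tongue at each x end along its bottom (36 mm wide, 10 mm thick, 136 mm overall). Point: the block's centre, 20 mm above its underside; z up. About 0.25 kg. Grip its upper part across the 60 mm sides. Starts and stays at the bottom. All three have one shape and stack flat, 40 mm apart.
- dock_top (a point): Grey storage dock under the stack: a fixed flat plate 170 (x) x 90 (y) x 14 mm tall; point at the centre of its top. Dock and slicer may swap sides.
- slicer: Slicer: fixed white round base, 208 mm diameter, 50 mm tall; origin on the worktop under its axis. A motor block stands behind it (local x 90 to 195 mm, 120 mm wide, 92 mm tall, 96 mm at its orange button). Projecting from its side, towards the robot, are a black mark (open) and a green mark (locked) under the red grip's end positions.
- seat (a point): Centre of the flat seat on top of the slicer's base, 50 mm above the worktop. A seated insert lies along the seat's x, either way round, with its underside on the seat, its centre 20 mm above this point. 10 mm high guides stand beside the tongues and beyond their ends, with about 3 mm play all round.
- collar (a joint): Captive lock collar: ring lying on the base round the seat, 156 mm inner and 192 mm outer diameter, 22 mm tall, turning about the seat's z. Value in rad: 0 = fully open (black mark), 0.95 = locked (green mark), at a stop; it grows clockwise seen from above. Starts open, between 0 and 0.28. Stays where it is left; turning it takes about 0.25 N m.
- collar_tab (a point): One of two opposite steel tabs that reach inwards from the collar to 56 mm from the axis, 16 mm wide, 13 to 21 mm above the seat; the point is its inner end. At 0.95 they lie over the insert's tongues; below a collar value of 0.35 they leave the way free for an insert lowered straight down, gripped by its long sides.
- collar_handle (a point): Red upright grip on the collar: 14 mm thick in the direction it moves, 30 mm radially, its top 119 mm above the worktop. The point is in its middle, 113 mm from the axis, 95 mm above the worktop. Seen in the seat's frame it stands at the angle pi + 0.475 - collar value about z, on the robot's side.
- board_mid (a point): Bamboo chopping board, fixed, 300 (x) x 200 (y) x 18 mm thick, between dock and slicer; point at the centre of its top. Its middle (x within 95 mm, full width) is empty: a place to set an insert down.
- carrot_a: whole carrot, 180 mm long, 34 mm thick, lying across the near end of the chopping board. Bystander; origin at the centre of its underside.
- carrot_b: whole carrot, 180 mm long, 34 mm thick, lying on the worktop close along one long side of the dock. Bystander; origin at the centre of its underside.
- peeler: peeler with wooden handle, 160 x 22 x 14 mm, lying across the far end of the chopping board. Bystander; origin at the centre of its underside.
- mill: dark wooden pepper mill, 56 mm diameter, 172 mm tall, standing beyond the board. Bystander; origin at the centre of its underside.
- jar: glass jar with orange cap, 64 mm diameter, 90 mm tall, standing beyond the stack. Bystander; origin at the centre of its underside.
- mug: blue cup, 72 mm diameter, 85 mm tall, standing on the robot's side of the stack. Bystander; origin at the centre of its underside.
- can: food can, 68 mm diameter, 100 mm tall, standing beside the slicer's motor block. Bystander; origin at the centre of its underside.
Things that resemble listed ones, but are neither listed nor needed, are in the scene too. What is shaped like the part that bears upper_mid but blue is not meant.

How it is judged:
By the outcome, as a careful person would: the job done as asked, in the order asked, and still so for the second after the job is handed in, with the robot touching nothing.
It also fails if it takes over 72 s, if anything falls off the work surface, if the arm or the gripper's body presses on something with over 40 N, if the wrist force passes 120 N, or if a joint passes its speed limit or range.

## Robot

A 6-joint arm with a two-finger parallel gripper is mounted at the origin on the work surface. World frame = base frame: x ahead of the robot, y to its left, z up, the work surface at z = 0. Lengths are in m, angles in degrees, forces in N, time in s.
With the tool pointing down it reaches from about 0.4 to 0.825 m from the base axis. Payload 7 kg.
Tool frame: the origin (TCP) lies at the very end of the fingers, on their centre line; the grasp point (between the pads) lies 19 mm behind it; z points along the fingers, y is the direction in which the jaws open and shut (so a half turn about z gives the same grasp; the last joint's range is limited). The gripper opens to 88 mm and grips with 3 to 60 N. Pads are 19 mm wide; open, the fingers measure 130 mm over their backs; the gripper's body (78 mm by 193 mm) begins 47 mm behind the grasp point.
Start: joints at [87.554, 20.546, 0.682, 0, -70.136, -16.507], TCP at [0.219, 0.638, 0.227] pointing down, gripper open.
Joint ranges: [-176.03, 176.03], [-82.01, 121.73], [-58.28, 71.71], [-173.87, 95.51], [-174.79, -0.11], [-173.66, 173.66]. Speed limits (degrees/s): [136.94, 136.94, 172.46, 180, 180, 180].

## Interface

Orientations are given as [roll, pitch, yaw] about the fixed x, y, z axes, in that order (R = Rz(yaw) Ry(pitch) Rx(roll)).
In Python, from plant import telemetry, optics, ctrl gives the robot as it stands.
- The arm moves only by the tool servo_tool, never from a script. Its argument "rows" is a list of rows, each a list of 3 entries, a list of its own where there are three numbers: the shift along the tool's x, y, z in m, then the turn, a rotation vector about the tool's x, y, z in units of 6 degrees (1.0 is 6 degrees), then the closure, from 0 (fully open) to 1 (shut). A call has 1 to 20 rows; each row shifts and turns the commanded pose from where the row before left it, along the tool's axes as they then stand; what a row does not reach is not made up. A row lasts 1/12 s, in which the tool goes at most 41.7 mm and 7.16 degrees, less where a joint would pass 70% of its speed; a pose out of reach is approached as far as the arm can. A call is refused whole if a number of a shift passes 0.0417 or a number of a turn 1, either way. A call with a gripper value outside its range is refused whole. The fingers move at their own pace and stop on an object; the grip force is fixed at half the most. Time passes only in rows, so rows that do not move let the fingers close. It gives the time, the measured TCP pose, the force and the opening at its end, in the units of the state.
- telemetry.get_obs(): the state, without advancing time (a new reading comes with each control period).
- optics.snapshot(name): name is "scene" or "side" or "wrist"; returns the picture (400x640x3 uint8, red, green, blue); there is no depth.
- optics.camera_info(name): a dict with "mtx" (3x3 intrinsics, pixels), "rvec" (rotation vector, rad) and "tvec" (3), from world to camera coordinates, as OpenCV has them. Camera axes: x right, y down, z forward; pixel columns grow to the right and rows downward; lengths in m; the calibration is good to about 2 mm. A picture is of the moment at which its call begins: read the wrist's pose just before it. camera_info takes no time and is no camera call; for the wrist camera it gives the pose at the moment of the call.
- ctrl.close_job(): hands the job in, once; it reports no verdict.
The state is a dict: "clock": time; "joint_pos": joint angles; "qvel": joint speeds; "tau": joint torques, N m; "tool_pos": TCP position; "orientation": TCP orientation; "force": force on the tool from outside, world axes, zero at the start; "moment": the same for the moment, N m; "opening": finger opening in m.
Only numpy, scipy, OpenCV 4.12 (cv2) and the standard library are available. Lean on these libraries where they do the work, as an engineer would, in place of code of your own. Each camera call takes 0.05 s, during which the arm holds its last target.

## Working session

There is one attempt and no reset: what is moved stays moved. The work goes in short steps, Python scripts to look and compute and a tool call to move; the robot and the scene stay as the last step left them, time stands still between calls to the robot, and variables do not carry over. Pictures are saved under pics/ and viewed, and the job is handed in when it is done.

Besides the shell and the picture viewer there is one more tool, called after ">>>" as name(argument=value, ...), one argument or row to a line, values as JSON. servo_tool: Moves the arm, as the interface text tells. Its arguments: {"type":"object","properties":{"rows":{"type":"array"}},"required":["rows"]}

```bash
ls; mkdir -p pics; python3 - <<'E'
from plant import telemetry, optics, ctrl
import cv2
print(telemetry.get_obs())
for n in ["scene","side","wrist"]:
    i=optics.camera_info(n); print(n,i)
    cv2.imwrite(f"pics/{n}0.png",optics.snapshot(n)[:,:,::-1])
E
```

```text
pics
{'clock': 0.0, 'joint_pos': array([ 8.75541427e+01,  2.05909886e+01,  6.32937645e-01, -1.95469672e-02,
       -7.01351847e+01, -1.65076558e+01]), 'qvel': array([-0.00144306, -0.06337483, -0.06126534,  0.04194964,  0.08109518,
        0.02540083]), 'tau': array([ 9.17509860e-04, -5.82721531e+01,  2.93050039e+01,  6.99746042e+00,
        6.99714728e-03, -1.45507329e-04]), 'tool_pos': array([0.21910216, 0.63793024, 0.22562317]), 'orientation': array([ 1.79905386e+02, -8.87688150e-03, -1.89601628e+01]), 'force': array([-1.25725994, -0.21184919, -0.41020057]), 'moment': array([-0.01590767,  0.02335375, -0.00377237]), 'opening': 0.08761669480865114}
scene {'mtx': array([[468.62248358,   0.        , 322.12773445],
       [  0.        , 468.62248358, 200.02151612],
       [  0.        ,   0.        ,   1.        ]]), 'rvec': array([ 1.25648059,  2.1472194 , -1.0357128 ]), 'tvec': array([ 0.155712  , -0.28486401,  2.4462094 ])}
side {'mtx': array([[403.29802286,   0.        , 323.95020388],
       [  0.        , 403.29802286, 193.7440176 ],
       [  0.        ,   0.        ,   1.        ]]), 'rvec': array([ 2.17629176, -0.66069835,  0.34404607]), 'tvec': array([-0.41186131,  0.33431301,  0.9768227 ])}
wrist {'mtx': array([[350.83946546,   0.        , 318.02517556],
       [  0.        , 350.83946546, 200.37161163],
       [  0.        ,   0.        ,   1.        ]]), 'rvec': array([-1.70538262,  2.38924654,  0.37536314]), 'tvec': array([ 0.67449283, -0.03845405,  0.39247628])}
```

View pics/scene0.png

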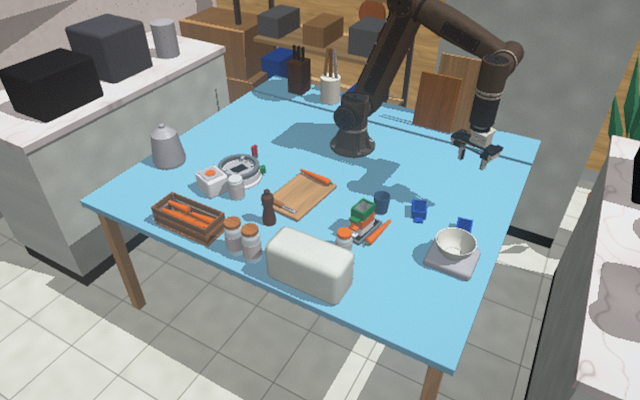

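View pics/side0.png

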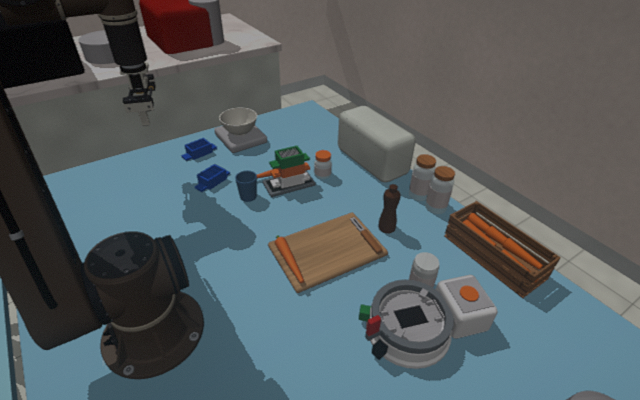

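View pics/wrist0.png

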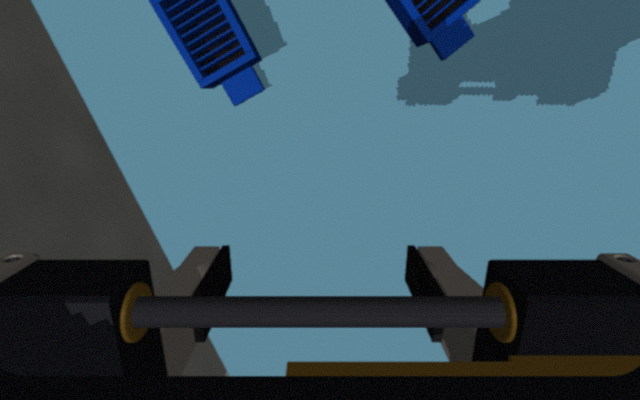

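The stack is at about (290,168) in the side view and (362,215) in the scene view. The slicer is at about (410,315) in the side view, with the red grip near (373,326). I'll zoom in on each and measure.

```bash
cat > h.py <<'E'
import numpy as np, cv2
from plant import telemetry, optics, ctrl
def cam(n):
    i=optics.camera_info(n); R=cv2.Rodrigues(np.array(i['rvec']))[0]
    return np.array(i['mtx']),R,np.array(i['tvec']).ravel()
def ray(c,u,v):
    K,R,t=c; d=R.T@np.linalg.inv(K)@np.array([u,v,1.]); return -R.T@t, d/np.linalg.norm(d)
def onz(c,u,v,z):
    o,d=ray(c,u,v); return o+d*(z-o[2])/d[2]
def proj(c,p):
    K,R,t=c; q=K@(R@np.array(p,float)+t); return q[:2]/q[2]
def tri(c1,p1,c2,p2):
    o1,d1=ray(c1,*p1);o2,d2=ray(c2,*p2)
    A=np.c_[d1,-d2]; s=np.linalg.lstsq(A,o2-o1,rcond=None)[0]
    a=o1+d1*s[0];b=o2+d2*s[1]; return (a+b)/2,np.linalg.norm(a-b)
E
python3 - <<'E'
import cv2,numpy as np
a=cv2.imread('pics/side0.png'); b=cv2.imread('pics/scene0.png')
def crop(im,x,y,w,h): return cv2.resize(im[y:y+h,x:x+w],(400,300),interpolation=cv2.INTER_CUBIC)
top=np.hstack([crop(a,340,265,160,120),crop(a,230,135,120,90)])
bot=np.hstack([crop(b,190,135,80,60),crop(b,335,185,80,60)])
cv2.imwrite('pics/crops0.png',np.vstack([top,bot]))
E
```

```text
(no output)
```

View pics/crops0.png

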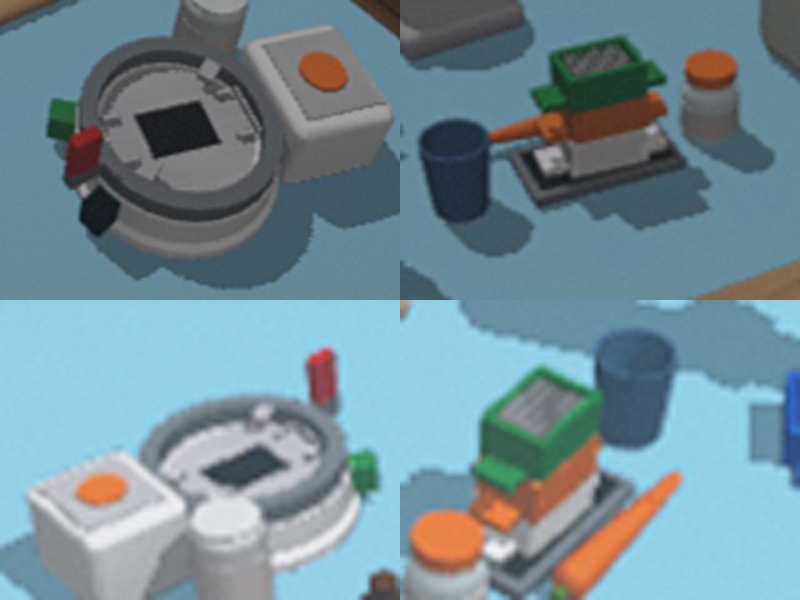

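The crops show the green insert's top centre at side (289,152), and in the scene view the carrot lies on the dock's +y side. The red grip stands close to the black mark, so the collar is nearly open. Next I'll get rough positions and an approach move.

```bash
python3 - <<'E'
from h import *
s=cam('side'); c=cam('scene'); w=cam('wrist')
print('green top',onz(s,289.4,152.4,.134), onz(c,335+143*.2,185+102*.2,.134))
print('seat',onz(s,340+178*.4,265+128*.4,.05), onz(c,190+245*.2,135+167*.2,.05))
print('grip top',onz(s,340+86*.4,265+132*.4,.119), onz(c,190+321*.2,135+52*.2,.119))
print('button',onz(s,340+323*.4,265+70*.4,.096), onz(c,190+102*.2,135+190*.2,.096))
# wrist camera in tool frame
o=telemetry.get_obs(); K,R,t=w; C=-R.T@t
from scipy.spatial.transform import Rotation as Ro
T=Ro.from_euler('xyz',o['orientation'],degrees=True).as_matrix()
print('cam in tool',T.T@(C-o['tool_pos']), 'axes',(T.T@R.T).round(3))
print(o['clock'])
E
```

```text
green top [0.57739764 0.32593251 0.134     ] [0.57425241 0.32944359 0.134     ]
seat [ 0.52276586 -0.3346931   0.05      ] [ 0.51568404 -0.33511718  0.05      ]
grip top [ 0.41025735 -0.32104642  0.119     ] [ 0.40313148 -0.32185004  0.119     ]
button [ 0.65697063 -0.38371567  0.096     ] [ 0.65842771 -0.37854083  0.096     ]
cam in tool [ 0.08411166 -0.00019576 -0.15863645] axes [[ 0.    -0.951 -0.308]
 [ 1.     0.    -0.   ]
 [ 0.    -0.308  0.951]]
0.15
```

```bash
python3 - <<'E'
from h import *
s=cam('side'); c=cam('scene')
P=lambda x,y:(230+(x-400)*.3,135+y*.3)
Q=lambda x,y:(335+(x-400)*.2,185+(y-300)*.2)
# green top rim corners, side
for x,y in [(550,53),(625,38),(648,65),(563,80)]: print('side rim',onz(s,*P(x,y),.134)[:2])
for x,y in [(484,420),(545,368),(604,400),(545,448)]: print('scene rim',onz(c,*Q(x,y),.134)[:2])
for x,y in [(510,150),(645,125),(688,158),(535,200)]: print('dock side',onz(s,*P(x,y),.014)[:2])
print(telemetry.get_obs()['joint_pos'])
E
```

```text
side rim [0.54110332 0.35995932]
side rim [0.6199934  0.34336946]
side rim [0.61317358 0.28800956]
side rim [0.52823714 0.31041139]
scene rim [0.6170921  0.29892133]
scene rim [0.53423383 0.31232501]
scene rim [0.54831806 0.37023752]
scene rim [0.62436856 0.35479181]
dock side [0.49771674 0.38267322]
dock side [0.64294523 0.34341694]
dock side [0.64970933 0.26823316]
dock side [0.47964536 0.29385197]
[ 8.75553228e+01  2.05836259e+01  6.48185235e-01 -1.27354831e-02
 -7.01349253e+01 -1.65064504e+01]
```

>>> servo_tool(
  rows=[
    [[0.0365, 0.0148, -0.0037], [0, 0, 0], 0],
    [[0.0365, 0.0148, -0.0037], [0, 0, 0], 0],
    [[0.0365, 0.0148, -0.0037], [0, 0, 0], 0],
    [[0.0365, 0.0148, -0.0037], [0, 0, 0], 0],
    [[0.0365, 0.0148, -0.0037], [0, 0, 0], 0],
    [[0.0365, 0.0148, -0.0037], [0, 0, 0], 0],
    [[0.0365, 0.0148, -0.0037], [0, 0, 0], 0],
    [[0.0365, 0.0148, -0.0037], [0, 0, 0], 0],
    [[0.0365, 0.0148, -0.0037], [0, 0, 0], 0],
    [[0.0365, 0.0148, -0.0037], [0, 0, 0], 0],
    [[0.0365, 0.0148, -0.0037], [0, 0, 0], 0],
    [[0.0365, 0.0148, -0.0037], [0, 0, 0], 0],
    [[0, 0, 0], [0, 0, -0.6], 0],
    [[0, 0, 0], [0, 0, -0.6], 0],
    [[0, 0, 0], [0, 0, 0], 0],
  ],
)

```text
clock: 1.4
tool_pos: [0.5763, 0.3271, 0.2704]
orientation: [180.0, 0.0, -11.7]
force: [-0.6, -0.9, -0.7]
opening: 0.0878
```

```bash
python3 - <<'E'
from h import *
np.savez('w1.npz',*cam('wrist'))
cv2.imwrite('pics/wrist1.png',optics.snapshot('wrist')[:,:,::-1]); o=telemetry.get_obs(); print(o['tool_pos'],o['orientation'],o['force'],o['clock'])
E
```

```text
[0.57596206 0.32762767 0.27050049] [ 1.79967288e+02  2.96628817e-02 -1.18591151e+01] [0.4513968  0.2079442  0.54107102] 1.45
```

View pics/wrist1.png

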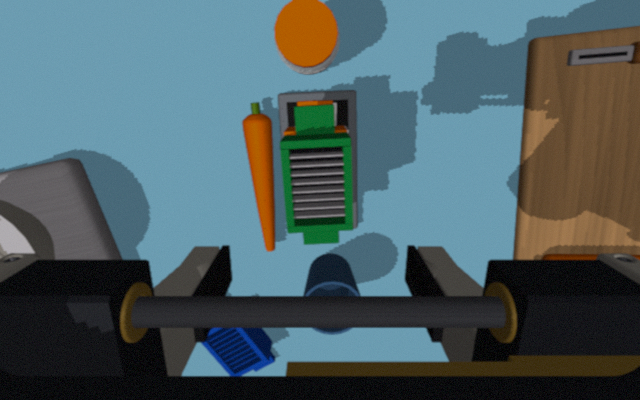

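Wrist view: the green block's top spans roughly (281,147) to (354,232), with tongues at (315,118) and (321,237). The mug is at (332,290), near the robot-side end. I'll fit the mask.

```bash
python3 - <<'E'
from h import *
a=cv2.imread('pics/wrist1.png'); z=np.load('w1.npz'); w=(z['arr_0'],z['arr_1'],z['arr_2'])
hsv=cv2.cvtColor(a,cv2.COLOR_BGR2HSV)
m=cv2.inRange(hsv,(45,90,30),(85,255,255)); m[:, :275]=0
x,y,W,H=260,85,120,165
cv2.imwrite('pics/wc1.png',np.hstack([cv2.resize(a[y:y+H,x:x+W],None,fx=3.3,fy=3.3,interpolation=cv2.INTER_CUBIC),cv2.cvtColor(cv2.resize(m[y:y+H,x:x+W],None,fx=3.3,fy=3.3),cv2.COLOR_GRAY2BGR)]))
E
```

```text
(no output)
```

View pics/wc1.png

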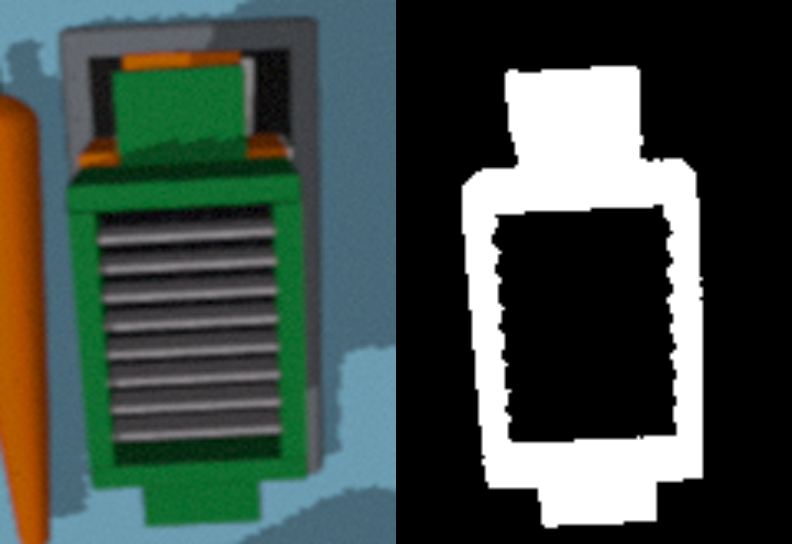

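```bash
python3 - <<'E'
from h import *
z=np.load('w1.npz'); w=(z['arr_0'],z['arr_1'],z['arr_2'])
P=lambda p,h:onz(w,260+p[0]/3.3,85+p[1]/3.3,h)[:2]
r=np.array([P(p,.134) for p in [(68,213),(300,203),(308,478),(96,488)]])
print(r, r.mean(0), np.linalg.norm(np.roll(r,-1,0)-r,axis=1))
d=(r[0]+r[1]-r[2]-r[3]); print('yaw',np.degrees(np.arctan2(d[1],d[0])))
e=r[0]+r[3]-r[1]-r[2]; print('yaw y',np.degrees(np.arctan2(e[1],e[0]))-90)
t=np.array([P(p,.104) for p in [(113,70),(243,67),(260,523),(145,525)]])
print('tongue',t.mean(0),np.linalg.norm(np.roll(t,-1,0)-t,axis=1)); d=(t[0]+t[1]-t[2]-t[3]); print(np.degrees(np.arctan2(d[1],d[0])))
k=np.array([P(p,.014) for p in [(63,30),(317,18),(322,472)]])
print('dock',(k[0]+k[2])/2,np.linalg.norm(np.diff(k,axis=0),axis=1),np.degrees(np.arctan2(*(k[1]-k[2])[::-1])))
ot=np.array([P(p,.064) for p in [(122,55),(240,52)]]); print('orange tongue end',ot.mean(0),np.linalg.norm(ot[0]-ot[1]))
s=cam('side');print('proj centre top side',proj(s,[*r.mean(0),.134]))
E
```

```text
[[0.61580147 0.35135423]
 [0.60629378 0.29279371]
 [0.53115602 0.303855  ]
 [0.54009047 0.36168672]] [0.57333543 0.32742242] [0.05932732 0.07594758 0.05851779 0.0764128 ]
yaw -8.072012164699315
yaw y -9.00356397112607
tongue [0.57667357 0.32732325] [0.0352852  0.13559842 0.03535343 0.13547291]
-8.710947432819319
dock [0.57025192 0.32519331] [0.08710127 0.16769822] -9.11648958759006
orange tongue end [0.64590967 0.31608502] 0.03583360765756482
proj centre top side [288.13224808 152.55084797]
```

Green insert: centre (0.577,0.327), yaw −9°. The tongue measures 135.5 × 35.3 mm, which matches the given size. I'll grasp it now.

>>> servo_tool(
  rows=[
    [[0.001, 0.0005, 0], [0, 0, -0.47], 0],
    [[0, 0, 0.034], [0, 0, 0], 0],
    [[0, 0, 0.034], [0, 0, 0], 0],
    [[0, 0, 0.034], [0, 0, 0], 0],
    [[0, 0, 0.034], [0, 0, 0], 0],
    [[0, 0, 0.02], [0, 0, 0], 0],
    [[0, 0, 0.0135], [0, 0, 0], 0],
    [[0, 0, 0], [0, 0, 0], 0],
    [[0, 0, 0], [0, 0, 0], 1],
    [[0, 0, 0], [0, 0, 0], 1],
    [[0, 0, 0], [0, 0, 0], 1],
    [[0, 0, 0], [0, 0, 0], 1],
    [[0, 0, 0], [0, 0, 0], 1],
    [[0, 0, 0], [0, 0, 0], 1],
  ],
)

```text
clock: 2.62
tool_pos: [0.5771, 0.3278, 0.1027]
orientation: [-179.9, -0.1, -8.9]
force: [-0.7, -0.7, 4.0]
opening: 0.06
```

```bash
python3 - <<'E'
from h import *
s=cam('side')
a=cv2.imread('pics/side0.png')
m=cv2.inRange(cv2.cvtColor(a,cv2.COLOR_BGR2HSV),(5,50,60),(25,190,255)); m[:,:260]=0; m[:,395:]=0; m[:205]=0;m[300:]=0
cs=max(cv2.findContours(m,0,2)[0],key=cv2.contourArea)
ap=cv2.approxPolyDP(cv2.convexHull(cs),5,True)[:,0]; print(ap)
for p in ap: print(p,onz(s,*map(float,p),.018)[:2])
o=telemetry.get_obs(); print(o['opening'],o['force'],o['tool_pos'])
E
```

```text
[[386 250]
 [297 292]
 [269 243]
 [352 213]]
[386 250] [ 0.63825869 -0.11707657]
[297 292] [ 0.34335862 -0.10205754]
[269 243] [0.36655294 0.09423289]
[352 213] [0.6536379  0.06627816]
0.06003489996273071 [-0.6648027  -0.68232871  4.04397688] [0.57705202 0.32778792 0.10265675]
```

>>> servo_tool(
  rows=[
    [[0, 0, -0.01], [0, 0, 0], 1],
    [[0, 0, -0.03], [0, 0, 0], 1],
    [[0, 0, -0.04], [0, 0, 0], 1],
    [[-0.0019, 0.0314, 0], [0, 0, 0], 1],
    [[-0.0019, 0.0314, 0], [0, 0, 0], 1],
    [[-0.0019, 0.0314, 0], [0, 0, 0], 1],
    [[-0.0019, 0.0314, 0], [0, 0, 0], 1],
    [[-0.0019, 0.0314, 0], [0, 0, 0], 1],
    [[-0.0019, 0.0314, 0], [0, 0, 0], 1],
    [[-0.0019, 0.0314, 0], [0, 0, 0], 1],
    [[-0.0019, 0.0314, 0], [0, 0, 0], 1],
    [[-0.0019, 0.0314, 0], [0, 0, 0], 1],
    [[-0.0019, 0.0314, 0], [0, 0, 0], 1],
    [[-0.0019, 0.0314, 0], [0, 0, 0], 1],
    [[0, 0, 0], [0, 0, -0.5], 1],
    [[0, 0, 0], [0, 0, 0], 1],
  ],
)

```text
clock: 3.95
tool_pos: [0.5018, -0.012, 0.1821]
orientation: [-180.0, -0.0, -6.0]
force: [-0.0, 0.4, -1.9]
opening: 0.0601
```

```bash
python3 - <<'E'
from h import *
cv2.imwrite('pics/wrist2.png',optics.snapshot('wrist')[:,:,::-1]); cv2.imwrite('pics/side2.png',optics.snapshot('side')[:,:,::-1]); o=telemetry.get_obs(); print(o['tool_pos'],o['orientation'],o['force'],o['clock'],o['opening'])
s=cam('side'); print('mill base',onz(s,388,228,0))
E
```

```text
[ 0.5025702  -0.01051805  0.18194824] [-1.79976568e+02 -3.54160610e-02 -6.05113925e+00] [ 0.59567761  0.06487678 -1.51877516] 4.05 0.05993503555638812
mill base [ 7.19352176e-01 -3.72402473e-02  1.11022302e-16]
```

View pics/wrist2.png

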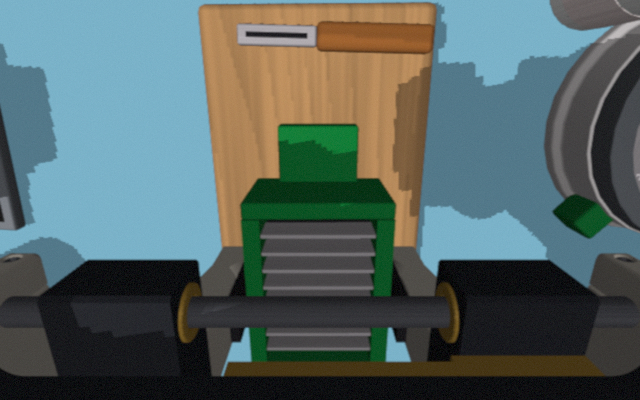

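View pics/side2.png

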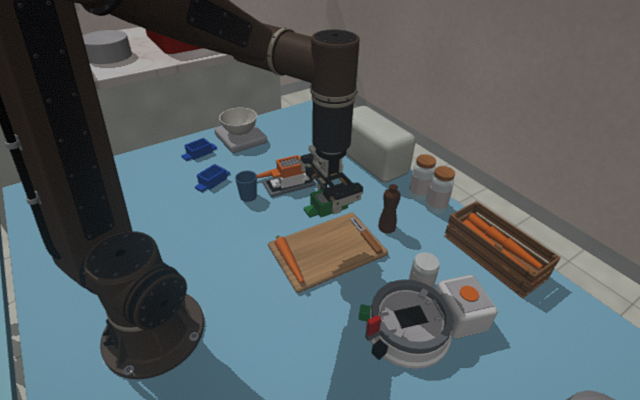

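The green insert is held square over the middle of the board: board edges at columns 213 and 420, insert centred at 318. Lowering it.

>>> servo_tool(
  rows=[
    [[0, 0, 0.036], [0, 0, 0], 1],
    [[0, 0, 0.036], [0, 0, 0], 1],
    [[0, 0, 0.036], [0, 0, 0], 1],
    [[0, 0, 0.03], [0, 0, 0], 1],
    [[0, 0, 0.01], [0, 0, 0], 1],
    [[0, 0, 0.004], [0, 0, 0], 1],
    [[0, 0, 0.002], [0, 0, 0], 1],
    [[0, 0, 0], [0, 0, 0], 1],
    [[0, 0, 0], [0, 0, 0], 1],
  ],
)

```text
clock: 4.8
tool_pos: [0.5035, -0.0099, 0.0285]
orientation: [-180.0, -0.1, -5.9]
force: [0.2, 0.0, -1.2]
opening: 0.0595
```

>>> servo_tool(
  rows=[
    [[0, 0, 0.0015], [0, 0, 0], 1],
    [[0, 0, 0.001], [0, 0, 0], 1],
    [[0, 0, 0], [0, 0, 0], 1],
  ],
)

```text
clock: 5.05
tool_pos: [0.5034, -0.0101, 0.0266]
orientation: [-179.9, -0.1, -5.9]
force: [-2.8, 2.6, 8.0]
opening: 0.0596
```

>>> servo_tool(
  rows=[
    [[0, 0, 0], [0, 0, 0], 0],
    [[0, 0, 0], [0, 0, 0], 0],
    [[0, 0, 0], [0, 0, 0], 0],
    [[0, 0, 0], [0, 0, 0], 0],
    [[0, 0, -0.04], [0, 0, 0], 0],
    [[0, 0, -0.04], [0, 0, 0], 0],
    [[0, 0, -0.04], [0, 0, 0], 0],
    [[0, 0, -0.04], [0, 0, 0], 0],
    [[0, 0, 0], [0, 0, 0.5], 0],
    [[0.002, -0.0385, -0.005], [0, 0, 0], 0],
    [[0.002, -0.0385, -0.005], [0, 0, 0], 0],
    [[0.002, -0.0385, -0.005], [0, 0, 0], 0],
    [[0.002, -0.0385, -0.005], [0, 0, 0], 0],
    [[0.002, -0.0385, -0.005], [0, 0, 0], 0],
    [[0.002, -0.0385, -0.005], [0, 0, 0], 0],
    [[0.002, -0.0385, -0.005], [0, 0, 0], 0],
    [[0.002, -0.0385, -0.005], [0, 0, 0], 0],
    [[0.002, -0.0385, -0.005], [0, 0, 0], 0],
    [[0, 0, 0], [0, 0, 0], 0],
  ],
)

```text
clock: 6.63
tool_pos: [0.5752, 0.3348, 0.2295]
orientation: [-180.0, -0.1, -8.7]
force: [0.4, -0.0, 1.1]
opening: 0.0873
```

```bash
python3 - <<'E'
from h import *
np.savez('w3.npz',*cam('wrist'))
a=optics.snapshot('wrist')[:,:,::-1]; cv2.imwrite('pics/wrist3.png',a); o=telemetry.get_obs(); print(o['tool_pos'],o['orientation'],o['force'],o['clock'],o['opening'])
x,y,W,H=250,60,140,200
cv2.imwrite('pics/wc3.png',cv2.resize(a[y:y+H,x:x+W],None,fx=3,fy=3,interpolation=cv2.INTER_CUBIC))
E
```

```text
[0.57422638 0.33225213 0.22894059] [ 1.79968516e+02  1.76935403e-02 -8.76960512e+00] [-0.43552267 -0.06151837  0.85153917] 6.6833 0.0876505056447837
```

View pics/wc3.png

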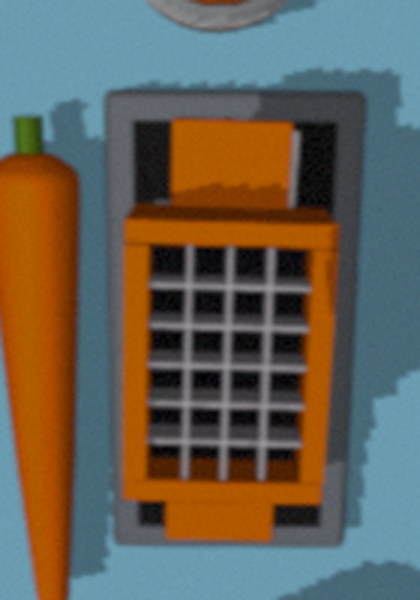

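The orange insert sits squarely on the white one. Its far tongue end spans crop (172,121)–(296,123) and its near end (165,541)–(272,541).

```bash
python3 - <<'E'
from h import *
z=np.load('w3.npz'); w=(z['arr_0'],z['arr_1'],z['arr_2'])
P=lambda p,h:onz(w,250+p[0]/3,60+p[1]/3,h)[:2]
def rep(n,q,h):
    t=np.array([P(p,h) for p in q]); d=(t[0]+t[1]-t[2]-t[3])
    print(n,t.mean(0),np.linalg.norm(np.roll(t,-1,0)-t,axis=1),np.degrees(np.arctan2(d[1],d[0])))
rep('tongue',[(172,121),(296,123),(272,541),(165,541)],.064)
rep('block',[(127,221),(337,221),(322,502),(123,502)],.094)
rep('dock',[(107,92),(364,93),(340,545),(116,545)],.014)
t=[P(p,.014) for p in [(297,123)]];print('white far right corner',P((299,123),.024))
E
```

```text
tongue [0.57904634 0.32763162] [0.0367698  0.13526039 0.03594497 0.13581834] -10.436054073245995
block [0.57960442 0.32774965] [0.05810802 0.08376945 0.05992179 0.08383035] -10.22207196518046
dock [0.57045855 0.32583909] [0.08722117 0.16753117 0.08696395 0.16788399] -9.204125184465083
white far right corner [0.6405538  0.29316587]
```

>>> servo_tool(
  rows=[
    [[0.0055, 0.0037, 0], [0, 0, 0.25], 0],
    [[0, 0, 0.038], [0, 0, 0], 0],
    [[0, 0, 0.038], [0, 0, 0], 0],
    [[0, 0, 0.038], [0, 0, 0], 0],
    [[0, 0, 0.03], [0, 0, 0], 0],
    [[0, 0, 0.015], [0, 0, 0], 0],
    [[0, 0, 0.007], [0, 0, 0], 0],
    [[0, 0, 0], [0, 0, 0], 0],
    [[0, 0, 0], [0, 0, 0], 1],
    [[0, 0, 0], [0, 0, 0], 1],
    [[0, 0, 0], [0, 0, 0], 1],
    [[0, 0, 0], [0, 0, 0], 1],
    [[0, 0, 0], [0, 0, 0], 1],
    [[0, 0, 0], [0, 0, 0], 1],
  ],
)

```text
clock: 7.85
tool_pos: [0.5797, 0.3255, 0.0655]
orientation: [-179.9, -0.1, -10.4]
force: [-0.0, 1.2, 5.6]
opening: 0.0598
```

>>> servo_tool(
  rows=[
    [[0, 0, -0.01], [0, 0, 0], 1],
    [[0, 0, -0.03], [0, 0, 0], 1],
    [[0, 0, -0.04], [0, 0, 0], 1],
    [[-0.001, 0.0358, -0.0085], [0, 0, 0], 1],
    [[-0.001, 0.0358, -0.0085], [0, 0, 0], 1],
    [[-0.001, 0.0358, -0.0085], [0, 0, 0], 1],
    [[-0.001, 0.0358, -0.0085], [0, 0, 0], 1],
    [[-0.001, 0.0358, -0.0085], [0, 0, 0], 1],
    [[-0.001, 0.0358, -0.0085], [0, 0, 0], 1],
    [[-0.001, 0.0358, -0.0085], [0, 0, 0], 1],
    [[-0.001, 0.0358, -0.0085], [0, 0, 0], 1],
    [[-0.001, 0.0358, -0.0085], [0, 0, 0], 1],
    [[-0.001, 0.0358, -0.0085], [0, 0, 0], 1],
    [[-0.001, 0.0358, -0.0085], [0, 0, 0], 1],
    [[-0.001, 0.0358, -0.0085], [0, 0, 0], 1],
    [[-0.001, 0.0358, 0], [0, 0, 0], 1],
    [[-0.001, 0.0358, 0], [0, 0, 0], 1],
    [[-0.001, 0.0358, 0], [0, 0, 0], 1],
    [[0, 0, 0], [0, 0, 0], 1],
  ],
)

```text
clock: 9.43
tool_pos: [0.4641, -0.2052, 0.2458]
orientation: [179.9, 0.1, -10.7]
force: [0.8, -0.5, -3.2]
opening: 0.0595
```

```bash
python3 - <<'E'
from h import *
o=telemetry.get_obs();print(o['qvel'].round(2))
np.savez('w4.npz',*cam('wrist'))
a=optics.snapshot('wrist')[:,:,::-1]; cv2.imwrite('pics/wrist4.png',a); b=optics.snapshot('side')[:,:,::-1]; cv2.imwrite('pics/side4.png',b);o=telemetry.get_obs(); print(o['tool_pos'],o['orientation'],o['force'],o['clock'],o['opening'])
cv2.imwrite('pics/sc4.png',cv2.resize(b[130:390,210:510],(750,650)[:2] if 0 else (690,598),interpolation=cv2.INTER_CUBIC))
E
```

```text
[ 4.24 -0.26 -0.38 -1.42  0.46 -6.33]
[ 0.46538287 -0.20212176  0.24561509] [-1.79990281e+02  1.04780091e-01 -1.06336600e+01] [ 0.19475894  0.49752771 -2.98833386] 9.5333 0.05984911557167292
```

View pics/wrist4.png

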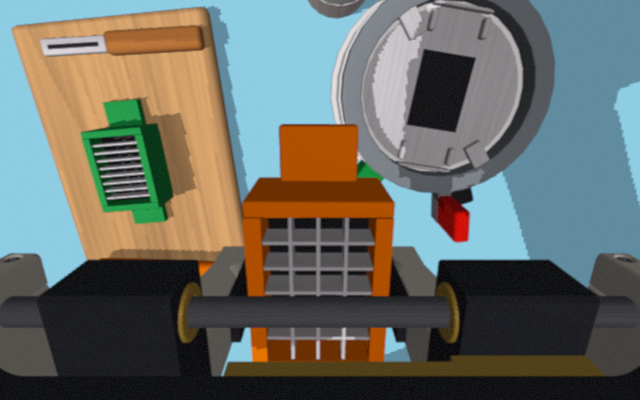

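View pics/sc4.png

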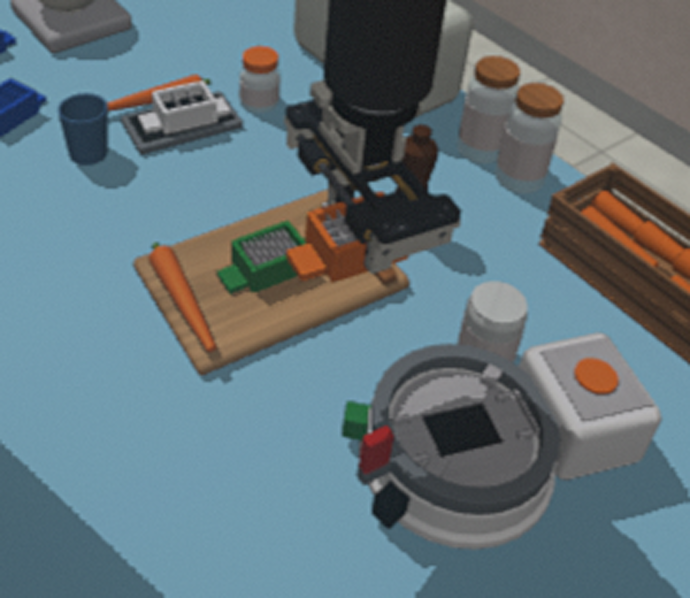

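The wrist view shows the slicer's seat with a dark patch at (425–475, 50–131). The tabs are at (410,23) and (475,153), and the red grip is at (453,220). The white insert stayed on the dock. Zooming in on the slicer.

```bash
python3 - <<'E'
import cv2
a=cv2.imread('pics/wrist4.png'); cv2.imwrite('pics/wc4.png',cv2.resize(a[0:250,325:565],None,fx=2.4,fy=2.4,interpolation=cv2.INTER_CUBIC))
E
```

```text
(no output)
```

View pics/wc4.png

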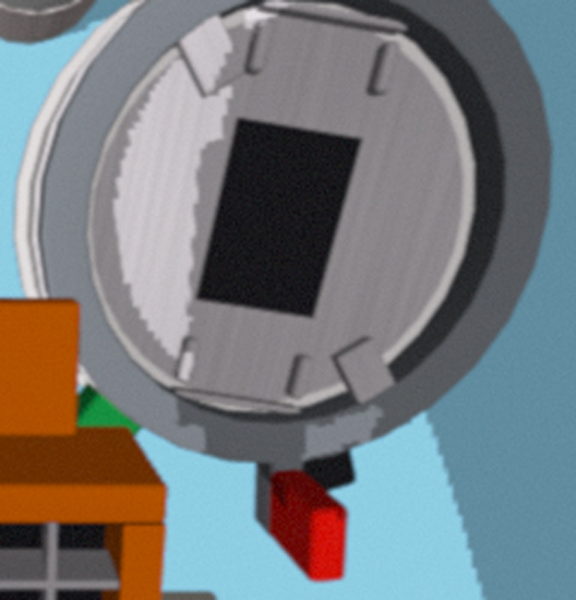

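```bash
python3 - <<'E'
from h import *
z=np.load('w4.npz'); w=(z['arr_0'],z['arr_1'],z['arr_2'])
P=lambda p,h:onz(w,325+p[0]/2.4,p[1]/2.4,h)[:2]
def rep(n,q,h):
    t=np.array([P(p,h) for p in q]); d=(t[0]+t[1]-t[2]-t[3])
    print(n,t.mean(0),np.linalg.norm(np.roll(t,-1,0)-t,axis=1),np.degrees(np.arctan2(d[1],d[0])))
rep('patch',[(238,119),(361,138),(314,318),(197,298)],.05)
rep('guides top',[(258,30),(386,47),(294,395),(185,378)],.06)
a,b=P((220,84),.071),P((352,345),.071); print('tabs',a,b,(a+b)/2,np.linalg.norm(a-b),np.degrees(np.arctan2(*(a-b)[::-1])))
g=P((325,525),.119); print('grip top',g)
for c in (rep,): pass
s=cam('side'); 
cx=(a+b)/2
print('r',np.linalg.norm(g-cx),np.degrees(np.arctan2(*(g-cx)[::-1])))
print('side seat patch', [onz(s,210+x*300/690,130+y*260/598,.05)[:2].round(4) for x,y in [(425,417),(482,404),(502,438),(443,455)]])
print('button',onz(s,210+597*300/690,130+376*260/598,.096))
E
```

```text
patch [ 0.51976327 -0.33585297] [0.0491966  0.07029102 0.05004433 0.06906252] -19.08997180202061
guides top [ 0.51967714 -0.33307383] [0.04804608 0.13183007 0.04647359 0.13002897] -18.583678127530447
tabs [ 0.57261739 -0.31250256] [ 0.46893858 -0.35449505] [ 0.52077798 -0.33349881] 0.11186002979857057 22.04917021428856
grip top [ 0.41629005 -0.32221382]
r 0.10509556931394336 173.8357898937039
side seat patch [array([ 0.4991, -0.3025]), array([ 0.5612, -0.3242]), array([ 0.5486, -0.3658]), array([ 0.4837, -0.3465])]
button [ 0.6565899  -0.38513989  0.096     ]
```

>>> servo_tool(
  rows=[
    [[0.0197, 0.0302, 0], [0, 0, 0], 1],
    [[0.0197, 0.0302, 0], [0, 0, 0], 1],
    [[0.0197, 0.0302, 0], [0, 0, 0], 1],
    [[0.0197, 0.0302, 0], [0, 0, 0], 1],
    [[0, 0, 0], [0, 0, 0.7], 1],
    [[0, 0, 0], [0, 0, 0.7], 1],
    [[0, 0, 0.033], [0, 0, 0], 1],
    [[0, 0, 0.033], [0, 0, 0], 1],
    [[0, 0, 0.033], [0, 0, 0], 1],
    [[0, 0, 0.025], [0, 0, 0], 1],
    [[0, 0, 0], [0, 0, 0], 1],
    [[0, 0, 0], [0, 0, 0], 1],
  ],
)

```text
clock: 10.53
tool_pos: [0.522, -0.3328, 0.1211]
orientation: [180.0, 0.2, -18.8]
force: [-0.8, 0.3, -0.9]
opening: 0.0597
```

```bash
python3 - <<'E'
from h import *
np.savez('w5.npz',*cam('wrist'))
a=optics.snapshot('wrist')[:,:,::-1]; cv2.imwrite('pics/wrist5.png',a); b=optics.snapshot('side')[:,:,::-1]; cv2.imwrite('pics/side5.png',b);o=telemetry.get_obs(); print(o['tool_pos'],o['orientation'],o['force'],o['clock'],o['opening'])
cv2.imwrite('pics/sc5.png',cv2.resize(b[240:380,330:510],None,fx=4,fy=4,interpolation=cv2.INTER_CUBIC))
cv2.imwrite('pics/wc5.png',cv2.resize(a[30:260,200:440],None,fx=2.5,fy=2.5,interpolation=cv2.INTER_CUBIC))
E
```

```text
[ 0.52398935 -0.3339345   0.1239935 ] [ 1.79970854e+02 -1.34570620e-01 -1.87526072e+01] [-0.02262913 -0.35178028 -2.55740272] 10.6333 0.05949210759708781
```

View pics/wc5.png

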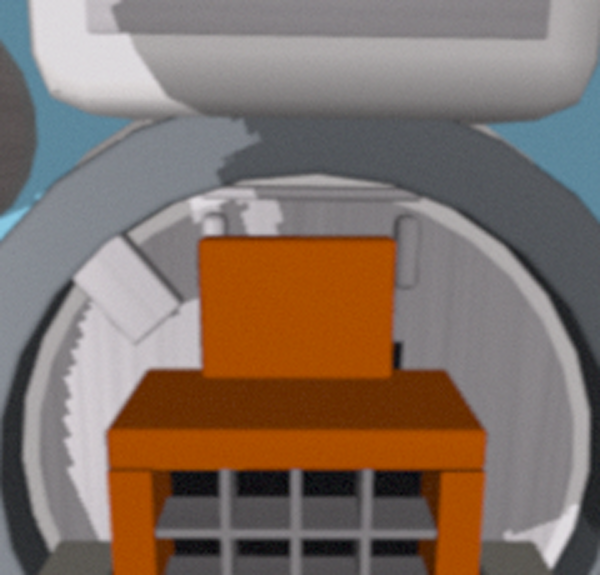

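View pics/sc5.png

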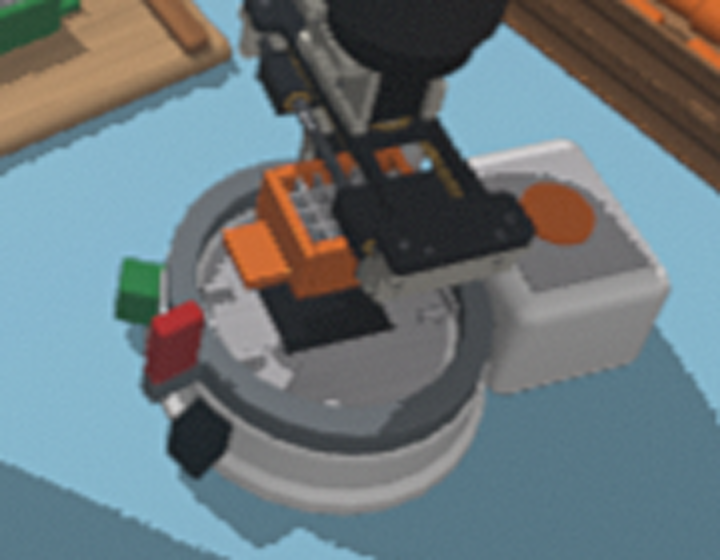

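```bash
python3 - <<'E'
from h import *
from scipy.spatial.transform import Rotation as Ro
z=np.load('w5.npz'); w=(z['arr_0'],z['arr_1'],z['arr_2'])
o=telemetry.get_obs(); T=o['tool_pos']; R=Ro.from_euler('xyz',o['orientation'],degrees=True).as_matrix()
def P(p,h):
    q=onz(w,200+p[0]/2.5,30+p[1]/2.5,h); return q.round(4),(R.T@(q-T)).round(4)[:2]
u=T[2]-.0115
print('tongue corners',P((200,238),u+.01),P((394,238),u+.01))
print('block top far',P((108,431),u+.04),P((486,431),u+.04))
print('guides inner top',P((225,213),.06),P((399,216),.06),P((399,285),.06))
print('guides outer',P((205,213),.06),P((418,216),.06))
print('end bar',P((230,199),.06),P((395,200),.06))
print(T,o['orientation'])
E
```

```text
tongue corners (array([ 0.5919, -0.3387,  0.1225]), array([ 0.0658, -0.0174])) (array([ 0.581 , -0.371 ,  0.1225]), array([0.0658, 0.0168]))
block top far (array([ 0.5713, -0.3192,  0.1525]), array([ 0.0401, -0.0292])) (array([ 0.5528, -0.3738,  0.1525]), array([0.0401, 0.0285]))
guides inner top (array([ 0.5914, -0.3381,  0.06  ]), array([ 0.0651, -0.0177])) (array([ 0.5771, -0.3781,  0.06  ]), array([0.0644, 0.0247])) (array([ 0.561 , -0.3733,  0.06  ]), array([0.0475, 0.0253]))
guides outer (array([ 0.593 , -0.3335,  0.06  ]), array([ 0.0651, -0.0226])) (array([ 0.5756, -0.3825,  0.06  ]), array([0.0644, 0.0294]))
end bar (array([ 0.5942, -0.3404,  0.06  ]), array([ 0.0684, -0.0164])) (array([ 0.5811, -0.3783,  0.06  ]), array([0.0682, 0.0236]))
[ 0.52398935 -0.3339345   0.1239935 ] [ 1.79970854e+02 -1.34570620e-01 -1.87526072e+01]
```

The insert's centre needs to move about +3.7 mm along tool y to sit between the guides (measured gap 42.4 mm, as expected). I'll correct, descend partway and look again.

>>> servo_tool(
  rows=[
    [[-0.0005, 0.0037, 0], [0, 0, 0], 1],
    [[0, 0, 0.015], [0, 0, 0], 1],
    [[0, 0, 0.015], [0, 0, 0], 1],
    [[0, 0, 0.008], [0, 0, 0], 1],
    [[0, 0, 0], [0, 0, 0], 1],
    [[0, 0, 0], [0, 0, 0], 1],
    [[0, 0, 0], [0, 0, 0], 1],
  ],
)

```text
clock: 11.22
tool_pos: [0.5216, -0.3378, 0.0853]
orientation: [180.0, -0.1, -18.8]
force: [1.1, 0.2, -3.3]
opening: 0.0599
```

```bash
python3 - <<'E'
from h import *
o=telemetry.get_obs(); print(o['tool_pos'],o['qvel'].round(2))
np.savez('w6.npz',*cam('wrist'))
a=optics.snapshot('wrist')[:,:,::-1]; cv2.imwrite('pics/wrist6.png',a); b=optics.snapshot('side')[:,:,::-1]; o=telemetry.get_obs(); print(o['tool_pos'],o['orientation'],o['force'],o['clock'],o['opening'])
cv2.imwrite('pics/sc6.png',cv2.resize(b[240:380,330:510],None,fx=4,fy=4,interpolation=cv2.INTER_CUBIC))
cv2.imwrite('pics/wc6.png',cv2.resize(a[30:260,200:440],None,fx=2.5,fy=2.5,interpolation=cv2.INTER_CUBIC))
E
```

```text
[ 0.52160385 -0.33775481  0.08529817] [-0.03 -0.21 -0.02 -0.08  0.22 -0.02]
[ 0.52157346 -0.33765596  0.08519099] [ 1.79992099e+02 -1.10795557e-01 -1.88232376e+01] [-0.21855558 -0.53569776 -3.36385548] 11.3167 0.05986680252452373
```

View pics/wc6.png

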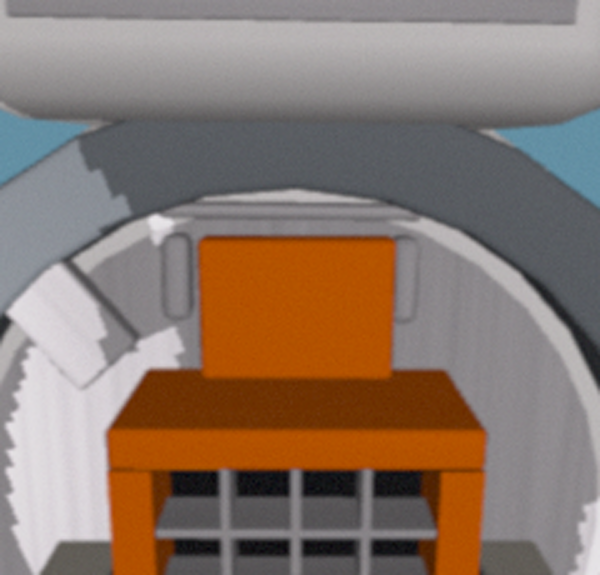

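View pics/sc6.png

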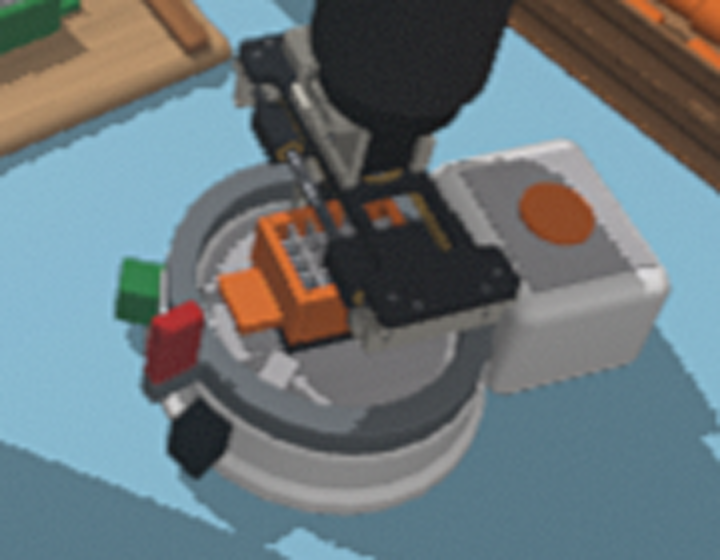

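```bash
python3 - <<'E'
from h import *
from scipy.spatial.transform import Rotation as Ro
z=np.load('w6.npz'); w=(z['arr_0'],z['arr_1'],z['arr_2'])
o=telemetry.get_obs(); T=o['tool_pos']; R=Ro.from_euler('xyz',o['orientation'],degrees=True).as_matrix()
def P(p,h):
    q=onz(w,200+p[0]/2.5,30+p[1]/2.5,h); return q.round(4)[:2],(R.T@(q-T)).round(4)[:2]
u=T[2]-.0115
print('tongue corners',P((200,238),u+.01),P((394,238),u+.01))
print('guides outer',P((163,240),.06),P((417,240),.06),P((164,310),.06),P((417,318),.06))
print('guides inner',P((190,240),.06),P((395,240),.06))
print('end bar inner',P((180,219),.06),P((400,219),.06))
E
```

```text
tongue corners (array([ 0.5913, -0.3432]), array([ 0.0678, -0.0172])) (array([ 0.58  , -0.3762]), array([0.0678, 0.0176]))
guides outer (array([ 0.5919, -0.3327]), array([ 0.065 , -0.0274])) (array([ 0.575 , -0.3823]), array([0.065, 0.025])) (array([ 0.5783, -0.3276]), array([ 0.0504, -0.0279])) (array([ 0.5594, -0.3777]), array([0.0487, 0.0257]))
guides inner (array([ 0.5901, -0.338 ]), array([ 0.065 , -0.0218])) (array([ 0.5765, -0.378 ]), array([0.065 , 0.0205]))
end bar inner (array([ 0.5948, -0.3375]), array([ 0.0692, -0.0237])) (array([ 0.5802, -0.3802]), array([0.0692, 0.0213]))
```

>>> servo_tool(
  rows=[
    [[-0.001, -0.0011, 0], [0, 0, 0], 1],
    [[0, 0, 0.008], [0, 0, 0], 1],
    [[0, 0, 0.006], [0, 0, 0], 1],
    [[0, 0, 0.004], [0, 0, 0], 1],
    [[0, 0, 0.002], [0, 0, 0], 1],
    [[0, 0, 0.002], [0, 0, 0], 1],
    [[0, 0, 0], [0, 0, 0], 1],
  ],
)

```text
clock: 11.9
tool_pos: [0.5202, -0.336, 0.0618]
orientation: [180.0, 0.0, -18.8]
force: [0.2, 0.3, -3.6]
opening: 0.0599
```

>>> servo_tool(
  rows=[
    [[0, 0, 0.001], [0, 0, 0], 1],
    [[0, 0, 0.001], [0, 0, 0], 1],
    [[0, 0, 0], [0, 0, 0], 1],
  ],
)

```text
clock: 12.15
tool_pos: [0.5205, -0.3361, 0.0614]
orientation: [180.0, -0.1, -18.8]
force: [-3.6, 2.3, 7.7]
opening: 0.0598
```

Contact at the expected seat height. I'll release, rise and look.

>>> servo_tool(
  rows=[
    [[0, 0, 0], [0, 0, 0], 0],
    [[0, 0, 0], [0, 0, 0], 0],
    [[0, 0, 0], [0, 0, 0], 0],
    [[0, 0, 0], [0, 0, 0], 0],
    [[0, 0, -0.03], [0, 0, 0], 0],
    [[0, 0, -0.04], [0, 0, 0], 0],
    [[0, 0, -0.04], [0, 0, 0], 0],
    [[0, 0, -0.04], [0, 0, 0], 0],
    [[0, 0, -0.03], [0, 0, 0], 0],
    [[-0.03, 0, 0], [0, 0, 0], 0],
    [[0, 0, 0], [0, 0, 0], 0],
    [[0, 0, 0], [0, 0, 0], 0],
  ],
)

```text
clock: 13.15
tool_pos: [0.4913, -0.3261, 0.241]
orientation: [-180.0, -0.1, -18.8]
force: [-0.4, 0.4, -0.1]
opening: 0.0874
```

```bash
python3 - <<'E'
from h import *
np.savez('w7.npz',*cam('wrist'))
a=optics.snapshot('wrist')[:,:,::-1]; cv2.imwrite('pics/wrist7.png',a); o=telemetry.get_obs(); print(o['tool_pos'],o['orientation'],o['force'],o['clock'],o['opening'])
cv2.imwrite('pics/wc7.png',cv2.resize(a[30:270,190:450],None,fx=2.5,fy=2.5,interpolation=cv2.INTER_CUBIC))
E
```

```text
[ 0.49165775 -0.3262485   0.24031765] [-1.79993113e+02 -4.74937418e-02 -1.88364405e+01] [-0.61974609 -0.29200111  0.66691917] 13.2 0.08743533389349462
```

View pics/wc7.png

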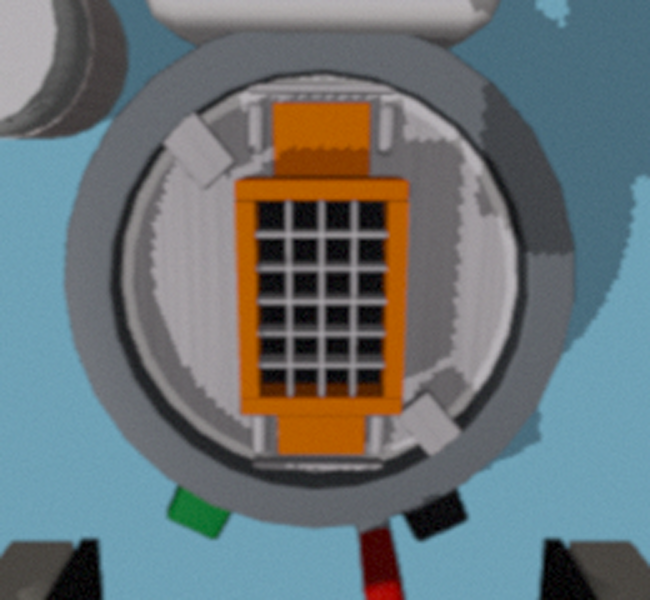

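The orange insert lies flat inside all four guides, with the tabs clear at (220,173) and (414,412). The grip is at the bottom, near (380,570). I'll compute the collar angle and the grip pose.

```bash
python3 - <<'E'
from h import *
z=np.load('w7.npz'); w=(z['arr_0'],z['arr_1'],z['arr_2'])
P=lambda p,h:onz(w,190+p[0]/2.5,30+p[1]/2.5,h)[:2]
a=P((220.5,174),.071);b=P((414,411),.071); c=(a+b)/2
al=np.degrees(np.arctan2(*(a-b)[::-1])); print('tabs',c,np.linalg.norm(a-b),al)
t=[P(p,.06) for p in [(274,101),(369,101),(363,455),(278,455)]]; t=np.array(t);d=t[0]+t[1]-t[2]-t[3]; yaw=np.degrees(np.arctan2(d[1],d[0])); print('insert',t.mean(0),yaw,np.linalg.norm(t[0]-t[3]))
tt=np.array([P(p,.09) for p in [(235,181),(409,181),(402,414),(241,414)]]);print('top',tt.mean(0),np.linalg.norm(np.roll(tt,-1,0)-tt,axis=1))
v=.95-np.radians(al+18.9); print('v',v)
for c in [np.array([.5203,-.3355])]:
  for vv in (v,.95):
    g=np.pi+.475-vv-np.radians(18.9); print('grip',c+.113*np.array([np.cos(g),np.sin(g)]),np.degrees(g))
o=telemetry.get_obs(); print(o['joint_pos'],o['clock'])
# grip pixel from the side image/red
s=cam('side'); b=cv2.imread('pics/side4.png'); m=cv2.inRange(cv2.cvtColor(b,cv2.COLOR_BGR2HSV),(170,120,60),(180,255,255))|cv2.inRange(cv2.cvtColor(b,cv2.COLOR_BGR2HSV),(0,150,60),(4,255,255)); m[:310]=0;m[345:]=0;m[:,:360]=0;m[:,390:]=0
ys,xs=np.nonzero(m);print(len(xs),xs.min(),xs.max(),ys.min(),ys.max(),'centroid z.095',onz(s,xs.mean(),ys.mean(),.098))
E
```

```text
tabs [ 0.51856977 -0.33554702] 0.11508767746545939 20.325590804921358
insert [ 0.51999444 -0.33592639] -18.976565597990767 0.13666544307037468
top [ 0.5198877  -0.33616173] [0.05923509 0.08294998 0.05946845 0.08295785]
v 0.26538428941410963
grip [ 0.40811603 -0.3219443 ] 173.11009553620727
grip [ 0.44196762 -0.25405654] 133.88450473128592
[-1.46004087e+01  1.20795321e+01 -9.26111340e+00 -3.60805870e-03
 -6.86114819e+01  8.57652855e+01] 13.2
201 367 380 315 335 centroid z.095 [ 0.40754617 -0.32347788  0.098     ]
```

>>> servo_tool(
  rows=[
    [[-0.0269, 0.0077, 0], [0, 0, 0], 0],
    [[-0.0269, 0.0077, 0], [0, 0, 0], 0],
    [[-0.0269, 0.0077, 0], [0, 0, 0], 0],
    [[0, 0, 0], [0, 0, -0.99], 0],
    [[0, 0, 0], [0, 0, -0.99], 0],
    [[0, 0, 0.035], [0, 0, 0], 0],
    [[0, 0, 0.035], [0, 0, 0], 0],
    [[0, 0, 0], [0, 0, 0], 0],
    [[0, 0, 0], [0, 0, 0], 0],
  ],
)

```text
clock: 13.95
tool_pos: [0.4071, -0.322, 0.1686]
orientation: [-180.0, 0.3, -6.9]
force: [1.6, 0.9, 1.8]
opening: 0.0877
```

```bash
python3 - <<'E'
from h import *
a=optics.snapshot('wrist')[:,:,::-1]; cv2.imwrite('pics/wrist8.png',a); o=telemetry.get_obs(); print(o['tool_pos'],o['orientation'],o['force'],o['clock'],o['opening'])
E
```

```text
[ 0.40843512 -0.32260239  0.17036934] [ 1.79964475e+02  9.06059623e-02 -6.92960545e+00] [0.78129801 1.08736901 1.61831697] 14.0 0.08756949845956163
```

View pics/wrist8.png

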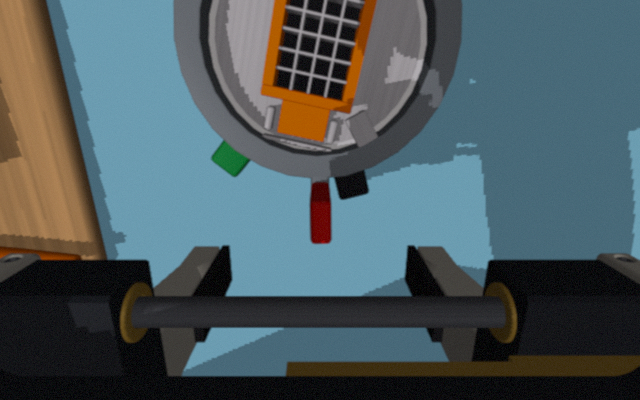

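The grip is centred at column 320 and aligned with the jaws. Descend and close.

>>> servo_tool(
  rows=[
    [[0, 0, 0.035], [0, 0, 0], 0],
    [[0, 0, 0.03], [0, 0, 0], 0],
    [[0, 0, 0.02], [0, 0, 0], 0],
    [[0, 0, 0], [0, 0, 0], 0.5],
    [[0, 0, 0], [0, 0, 0], 0.7],
    [[0, 0, 0], [0, 0, 0], 1],
    [[0, 0, 0], [0, 0, 0], 1],
    [[0, 0, 0], [0, 0, 0], 1],
    [[0, 0, 0], [0, 0, 0], 1],
    [[0, 0, 0], [0, 0, 0], 1],
    [[0, 0, 0], [0, 0, 0], 1],
  ],
)

```text
clock: 14.92
tool_pos: [0.4081, -0.3222, 0.0854]
orientation: [180.0, -0.0, -7.0]
force: [-0.3, 0.7, 0.7]
opening: 0.0401
```

>>> servo_tool(
  rows=[
    [[0, 0, 0], [0, 0, 0], 1],
    [[0, 0, 0], [0, 0, 0], 1],
    [[0, 0, 0], [0, 0, 0], 1],
    [[0, 0, 0], [0, 0, 0], 1],
    [[0, 0, 0], [0, 0, 0], 1],
  ],
)

```text
clock: 15.33
tool_pos: [0.4078, -0.3221, 0.0849]
orientation: [180.0, 0.0, -6.9]
force: [-0.5, -0.4, 0.2]
opening: 0.0139
```

>>> servo_tool(
  rows=[
    [[0.00015, -0.0059, 0], [0, 0, 0.5], 1],
    [[0.00015, -0.0059, 0], [0, 0, 0.5], 1],
    [[0.00015, -0.0059, 0], [0, 0, 0.5], 1],
    [[0.00015, -0.0059, 0], [0, 0, 0.5], 1],
    [[0.00015, -0.0059, 0], [0, 0, 0.5], 1],
    [[0.00015, -0.0059, 0], [0, 0, 0.5], 1],
    [[0.00015, -0.0059, 0], [0, 0, 0.5], 1],
    [[0.00015, -0.0059, 0], [0, 0, 0.5], 1],
    [[0.00015, -0.0059, 0], [0, 0, 0.5], 1],
    [[0.00015, -0.0059, 0], [0, 0, 0.5], 1],
    [[0.00015, -0.0059, 0], [0, 0, 0.5], 1],
    [[0.00015, -0.0059, 0], [0, 0, 0.5], 1],
    [[0, 0, 0], [0, 0, 0], 1],
  ],
)

```text
clock: 16.42
tool_pos: [0.4375, -0.2581, 0.0849]
orientation: [-180.0, 0.0, -43.1]
force: [-1.0, 3.3, 2.2]
opening: 0.0138
```

>>> servo_tool(
  rows=[
    [[0, -0.002, 0], [0, 0, 0.167], 1],
    [[0, -0.002, 0], [0, 0, 0.167], 1],
    [[0, -0.002, 0], [0, 0, 0.167], 1],
    [[0, 0, 0], [0, 0, 0], 1],
  ],
)

```text
clock: 16.75
tool_pos: [0.4413, -0.2543, 0.0849]
orientation: [180.0, 0.0, -46.0]
force: [-3.3, 4.4, 3.6]
opening: 0.0138
```

>>> servo_tool(
  rows=[
    [[0, -0.002, 0], [0, 0, 0.167], 1],
    [[0, -0.001, 0], [0, 0, 0.083], 1],
    [[0, 0, 0], [0, 0, 0], 1],
  ],
)

```text
clock: 17.0
tool_pos: [0.4426, -0.2529, 0.0849]
orientation: [179.9, 0.1, -47.5]
force: [-6.6, -0.5, 3.5]
opening: 0.0137
```

>>> servo_tool(
  rows=[
    [[0, -0.001, 0], [0, 0, 0.083], 1],
    [[0, -0.001, 0], [0, 0, 0], 1],
    [[0, 0, 0], [0, 0, 0], 1],
  ],
)

```text
clock: 17.25
tool_pos: [0.4426, -0.2528, 0.0848]
orientation: [179.7, 0.1, -47.9]
force: [-10.2, -10.6, 5.4]
opening: 0.014
```

At the stop: about 15 N of reaction and no further motion. Release and go up to look.

>>> servo_tool(
  rows=[
    [[0, 0, 0], [0, 0, 0], 0],
    [[0, 0, 0], [0, 0, 0], 0],
    [[0, 0, 0], [0, 0, 0], 0],
    [[0, 0, 0], [0, 0, 0], 0],
    [[0, 0, 0], [0, 0, 0], 0],
    [[0, 0, -0.04], [0, 0, 0], 0],
    [[0, 0, -0.04], [0, 0, 0], 0],
    [[0, 0, -0.04], [0, 0, 0], 0],
    [[0, 0, 0], [0, 0, 0], 0],
    [[0, 0, 0], [0, 0, 0], 0],
  ],
)

```text
clock: 18.08
tool_pos: [0.447, -0.2513, 0.2078]
orientation: [-179.8, -0.3, -47.9]
force: [-0.1, 0.2, -0.5]
opening: 0.0753
```

```bash
python3 - <<'E'
from h import *
np.savez('w9.npz',*cam('wrist'))
a=optics.snapshot('wrist')[:,:,::-1]; cv2.imwrite('pics/wrist9.png',a); o=telemetry.get_obs(); print(o['tool_pos'],o['orientation'],o['force'],o['clock'],o['opening'])
E
```

```text
[ 0.44569002 -0.25097537  0.20578779] [-1.79892872e+02 -9.56694161e-02 -4.79575764e+01] [ 0.39914012 -0.2359884  -0.76311547] 18.1333 0.07921273782696407
```

View pics/wrist9.png

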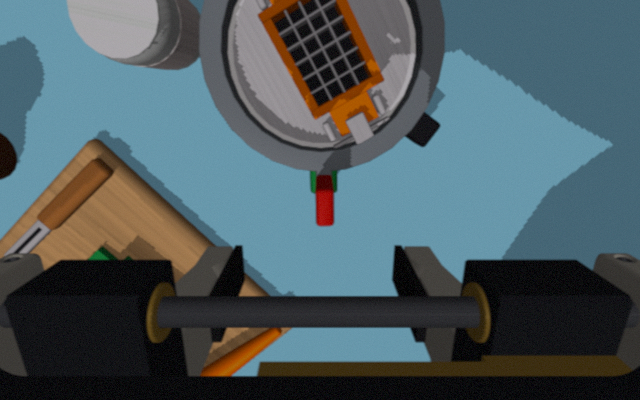

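The grip is over the green mark at (324,195) and the near tab lies over the tongue at (360,125). Back to the green insert.

>>> servo_tool(
  rows=[
    [[0, 0, 0], [0, 0, -1], 0],
    [[0, 0, 0], [0, 0, -1], 0],
    [[0, 0, 0], [0, 0, -1], 0],
    [[0, 0, 0], [0, 0, -1], 0],
    [[0, 0, 0], [0, 0, -1], 0],
    [[0, 0, 0], [0, 0, -1], 0],
    [[0, 0, 0], [0, 0, -1], 0],
    [[0.0046, -0.0351, 0], [0, 0, 0], 0],
    [[0.0046, -0.0351, 0], [0, 0, 0], 0],
    [[0.0046, -0.0351, 0], [0, 0, 0], 0],
    [[0.0046, -0.0351, 0], [0, 0, 0], 0],
    [[0.0046, -0.0351, 0], [0, 0, 0], 0],
    [[0.0046, -0.0351, 0], [0, 0, 0], 0],
    [[0.0046, -0.0351, 0], [0, 0, 0], 0],
    [[0, 0, 0], [0, 0, 0], 0],
    [[0, 0, 0], [0, 0, 0], 0],
  ],
)

```text
clock: 19.47
tool_pos: [0.5022, -0.0085, 0.2033]
orientation: [179.9, 0.2, -5.8]
force: [-0.4, 0.1, -1.1]
opening: 0.0879
```

```bash
python3 - <<'E'
from h import *
np.savez('w10.npz',*cam('wrist'))
a=optics.snapshot('wrist')[:,:,::-1]; cv2.imwrite('pics/wrist10.png',a); o=telemetry.get_obs(); print(o['tool_pos'],o['orientation'],o['force'],o['clock'],o['opening'])
E
```

```text
[ 0.50197925 -0.00952876  0.20346747] [ 1.79942159e+02  1.51659051e-01 -5.85580346e+00] [-0.29070456 -1.00245194 -0.25368334] 19.5167 0.08773068443503838
```

View pics/wrist10.png

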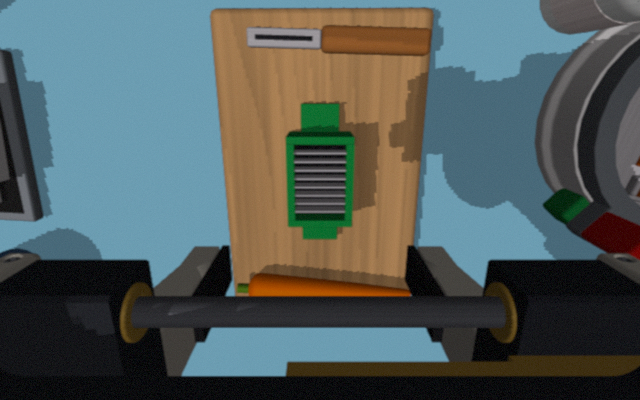

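>>> servo_tool(
  rows=[
    [[0.0012, 0.0005, 0], [0, 0, 0], 0],
    [[0, 0, 0.04], [0, 0, 0], 0],
    [[0, 0, 0.04], [0, 0, 0], 0],
    [[0, 0, 0.04], [0, 0, 0], 0],
    [[0, 0, 0.03], [0, 0, 0], 0],
    [[0, 0, 0.018], [0, 0, 0], 0],
    [[0, 0, 0.006], [0, 0, 0], 0],
    [[0, 0, 0], [0, 0, 0], 0],
    [[0, 0, 0], [0, 0, 0], 1],
    [[0, 0, 0], [0, 0, 0], 1],
    [[0, 0, 0], [0, 0, 0], 1],
    [[0, 0, 0], [0, 0, 0], 1],
    [[0, 0, 0], [0, 0, 0], 1],
    [[0, 0, 0], [0, 0, 0], 1],
  ],
)

```text
clock: 20.68
tool_pos: [0.5044, -0.0105, 0.0319]
orientation: [-180.0, -0.1, -5.9]
force: [-1.9, 1.0, 6.8]
opening: 0.0597
```

>>> servo_tool(
  rows=[
    [[0, 0, -0.01], [0, 0, 0], 1],
    [[0, 0, -0.03], [0, 0, 0], 1],
    [[0, 0, -0.04], [0, 0, 0], 1],
    [[0, 0, -0.04], [0, 0, 0], 1],
    [[0.004, -0.0356, -0.0165], [0, 0, 0], 1],
    [[0.004, -0.0356, -0.0165], [0, 0, 0], 1],
    [[0.004, -0.0356, -0.0165], [0, 0, 0], 1],
    [[0.004, -0.0356, -0.0165], [0, 0, 0], 1],
    [[0.004, -0.0356, -0.0165], [0, 0, 0], 1],
    [[0.004, -0.0356, -0.0165], [0, 0, 0], 1],
    [[0, 0, 0], [0, 0, 0.5], 1],
    [[0, 0, 0], [0, 0, 0], 1],
    [[0, 0, 0], [0, 0, 0], 1],
  ],
)

```text
clock: 21.77
tool_pos: [0.549, 0.1991, 0.2497]
orientation: [180.0, 0.1, -8.9]
force: [0.2, 0.4, -2.3]
opening: 0.0597
```

```bash
python3 - <<'E'
from h import *
np.savez('w11.npz',*cam('wrist'))
a=optics.snapshot('wrist')[:,:,::-1]; cv2.imwrite('pics/wrist11.png',a); o=telemetry.get_obs(); print(o['tool_pos'],o['orientation'],o['force'],o['clock'],o['opening'])
cv2.imwrite('pics/wc11.png',cv2.resize(a[40:260,90:350],None,fx=2.7,fy=2.7,interpolation=cv2.INTER_CUBIC))
E
```

```text
[0.54896331 0.19850999 0.2495229 ] [ 1.79949711e+02  7.68062471e-02 -8.88215897e+00] [-0.59091006 -0.60464896 -1.88928017] 21.8167 0.059920167301906385
```

View pics/wc11.png

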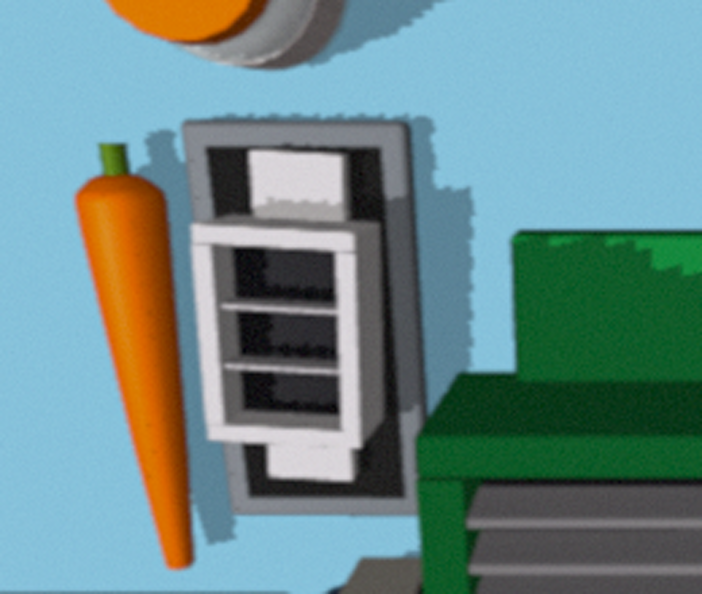

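```bash
python3 - <<'E'
from h import *
from scipy.spatial.transform import Rotation as Ro
z=np.load('w11.npz'); w=(z['arr_0'],z['arr_1'],z['arr_2'])
P=lambda p,h:onz(w,90+p[0]/2.7,40+p[1]/2.7,h)[:2]
def rep(n,q,h):
    t=np.array([P(p,h) for p in q]); d=(t[0]+t[1]-t[2]-t[3])
    print(n,t.mean(0),np.linalg.norm(np.roll(t,-1,0)-t,axis=1),np.degrees(np.arctan2(d[1],d[0])))
rep('white top',[(193,227),(355,232),(361,447),(208,439)],.054)
rep('white tongue',[(249,150),(345,154),(353,481),(269,478)],.024)
rep('dock',[(184,122),(408,124),(424,515),(238,512)],.014)
# green in hand: far tongue end corner & block
T=np.array([.549,.1987,.2495]); R=Ro.from_euler('xyz',[180,0,-8.9],degrees=True).as_matrix()
u=T[2]-.0135
q=onz(w,90+515/2.7,40+232/2.7,u+.01); print('green tongue corner tool',R.T@(q-T))
q=onz(w,90+418/2.7,40+437/2.7,u+.04); print('green block corner tool',R.T@(q-T))
E
```

```text
white top [0.57517828 0.32478262] [0.059349   0.08367522 0.06007663 0.08218767] -12.339491121873683
white tongue [0.57504795 0.32469491] [0.03720877 0.13631779 0.03628183 0.13635938] -12.236512533942
dock [0.57028939 0.32468178] [0.08850113 0.16740011 0.08355164 0.16662517] -9.406540098211988
green tongue corner tool [ 0.06715891 -0.01767203  0.0035    ]
green block corner tool [ 0.04066761 -0.02975368 -0.0265    ]
```

>>> servo_tool(
  rows=[
    [[0.0017, -0.0321, 0], [0, 0, 0], 1],
    [[0.0017, -0.0321, 0], [0, 0, 0], 1],
    [[0.0017, -0.0321, 0], [0, 0, 0], 1],
    [[0.0017, -0.0321, 0], [0, 0, 0], 1],
    [[0, 0, 0], [0, 0, 0.57], 1],
    [[0, 0, 0.035], [0, 0, 0], 1],
    [[0, 0, 0.035], [0, 0, 0], 1],
    [[0, 0, 0.035], [0, 0, 0], 1],
    [[0, 0, 0.03], [0, 0, 0], 1],
    [[0, 0, 0.015], [0, 0, 0], 1],
    [[0, 0, 0], [0, 0, 0], 1],
    [[0, 0, 0], [0, 0, 0], 1],
    [[0, 0, 0], [0, 0, 0], 1],
  ],
)

```text
clock: 22.9
tool_pos: [0.5775, 0.3248, 0.1015]
orientation: [-179.9, -0.1, -12.4]
force: [1.4, 0.3, -2.4]
opening: 0.0598
```

```bash
python3 - <<'E'
from h import *
np.savez('w12.npz',*cam('wrist'))
a=optics.snapshot('wrist')[:,:,::-1]; cv2.imwrite('pics/wrist12.png',a); b=optics.snapshot('side')[:,:,::-1];c=optics.snapshot('scene')[:,:,::-1]; o=telemetry.get_obs(); print(o['tool_pos'],o['orientation'],o['force'],o['clock'],o['opening'])
cv2.imwrite('pics/wc12.png',cv2.resize(a[30:260,200:440],None,fx=2.5,fy=2.5,interpolation=cv2.INTER_CUBIC))
cv2.imwrite('pics/sc12.png',np.hstack([cv2.resize(b[130:205,240:340],(400,300),interpolation=cv2.INTER_CUBIC),cv2.resize(c[185:245,335:415],(400,300),interpolation=cv2.INTER_CUBIC)]))
E
```

```text
[0.57739902 0.3253811  0.10191978] [-1.79861652e+02 -9.94600221e-02 -1.23747515e+01] [-0.43138709 -0.0922811  -2.36771133] 23.05 0.05978024024833707
```

View pics/wc12.png

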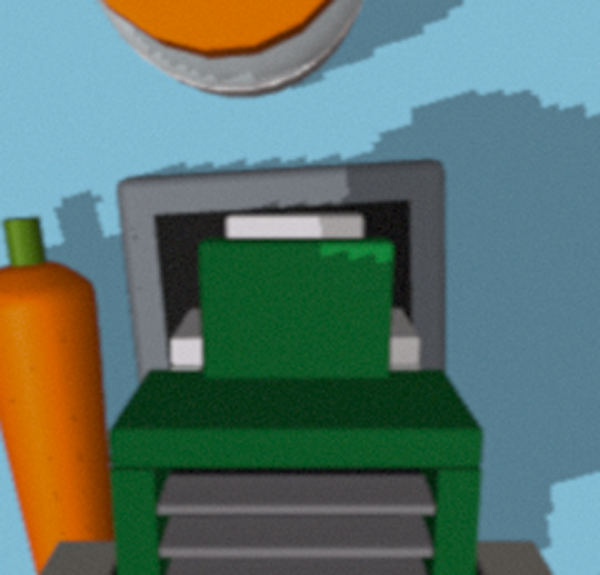

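View pics/sc12.png

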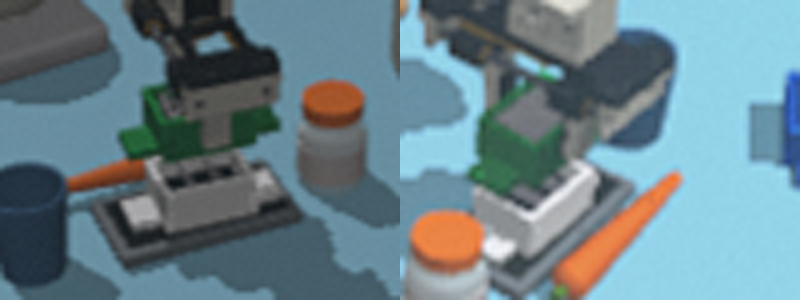

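```bash
python3 - <<'E'
from h import *
from scipy.spatial.transform import Rotation as Ro
z=np.load('w12.npz'); w=(z['arr_0'],z['arr_1'],z['arr_2'])
o=telemetry.get_obs(); T=o['tool_pos']; R=Ro.from_euler('xyz',o['orientation'],degrees=True).as_matrix()
def P(p,h):
    q=onz(w,200+p[0]/2.5,30+p[1]/2.5,h); return (R.T@(q-T)).round(4)[:2]
u=T[2]-.0137
print('green tongue',P((200,241),u+.01),P((394,240),u+.01),'block',P((112,431),u+.04),P((482,431),u+.04))
print('white tongue',P((226,214),.024),P((364,213),.024),'block',P((171,337),.054),P((419,337),.054))
E
```

```text
green tongue [ 0.0672 -0.017 ] [0.0674 0.0183] block [ 0.0408 -0.0287] [0.0408 0.0299]
white tongue [ 0.0664 -0.0177] [0.0666 0.0185] block [ 0.04   -0.0293] [0.04 0.03]
```

Aligned to within 1 mm. Lower with a −0.8 mm x trim.

>>> servo_tool(
  rows=[
    [[-0.0008, 0, 0.01], [0, 0, 0], 1],
    [[0, 0, 0.01], [0, 0, 0], 1],
    [[0, 0, 0.006], [0, 0, 0], 1],
    [[0, 0, 0.004], [0, 0, 0], 1],
    [[0, 0, 0.002], [0, 0, 0], 1],
    [[0, 0, 0], [0, 0, 0], 1],
    [[0, 0, 0], [0, 0, 0], 1],
  ],
)

```text
clock: 23.63
tool_pos: [0.5757, 0.325, 0.0679]
orientation: [180.0, 0.0, -12.4]
force: [-1.6, -0.9, 1.5]
opening: 0.0595
```

>>> servo_tool(
  rows=[
    [[0, 0, 0.0007], [0, 0, 0], 1],
    [[0, 0, 0], [0, 0, 0], 1],
  ],
)

```text
clock: 23.8
tool_pos: [0.5757, 0.3251, 0.0679]
orientation: [180.0, -0.0, -12.4]
force: [-3.5, -0.2, 6.2]
opening: 0.06
```

>>> servo_tool(
  rows=[
    [[0, 0, 0], [0, 0, 0], 0],
    [[0, 0, 0], [0, 0, 0], 0],
    [[0, 0, 0], [0, 0, 0], 0],
    [[0, 0, 0], [0, 0, 0], 0],
    [[0, 0, 0], [0, 0, 0], 0],
    [[0, 0, -0.03], [0, 0, 0], 0],
    [[0, 0, -0.04], [0, 0, 0], 0],
    [[0, 0, -0.04], [0, 0, 0], 0],
    [[0, 0, -0.04], [0, 0, 0], 0],
    [[0, 0, -0.02], [0, 0, 0], 0],
    [[0, 0, 0], [0, 0, 0], 0],
    [[0, 0, 0], [0, 0, 0], 0],
  ],
)

```text
clock: 24.8
tool_pos: [0.5763, 0.3257, 0.2392]
orientation: [-179.8, -0.1, -12.4]
force: [-1.2, 0.4, -1.2]
opening: 0.0877
```

```bash
python3 - <<'E'
from h import *
np.savez('w13.npz',*cam('wrist'))
a=optics.snapshot('wrist')[:,:,::-1]; cv2.imwrite('pics/wrist13.png',a); b=optics.snapshot('side')[:,:,::-1];cv2.imwrite('pics/side13.png',b);c=optics.snapshot('scene')[:,:,::-1]; o=telemetry.get_obs(); print(o['tool_pos'],o['orientation'],o['force'],o['clock'],o['opening'])
w=cv2.resize(a[60:260,250:390],(420,600),interpolation=cv2.INTER_CUBIC)
s1=cv2.resize(b[265:385,340:500],(360,200),interpolation=cv2.INTER_CUBIC)
r=[cv2.resize(x,(360,200),interpolation=cv2.INTER_CUBIC) for x in (b[255:365,340:538],b[130:205,235:370],c[185:245,325:433])]
cv2.imwrite('pics/fin13.png',np.hstack([w,np.vstack(r)]))
E
```

```text
[0.57523635 0.32472368 0.23588761] [ 1.79907369e+02  8.14581061e-02 -1.23893801e+01] [ 0.35368995 -0.74764919 -0.02388884] 24.95 0.08748964496555185
```

View pics/fin13.png

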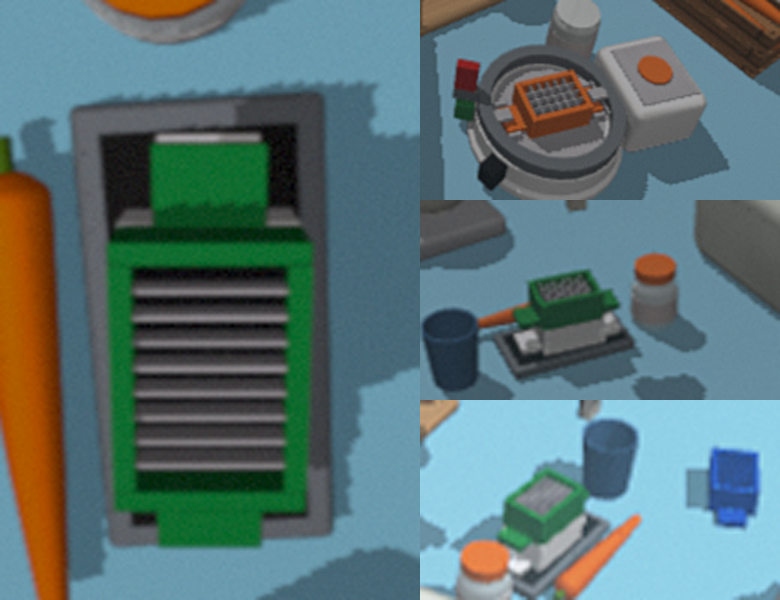

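View pics/side13.png

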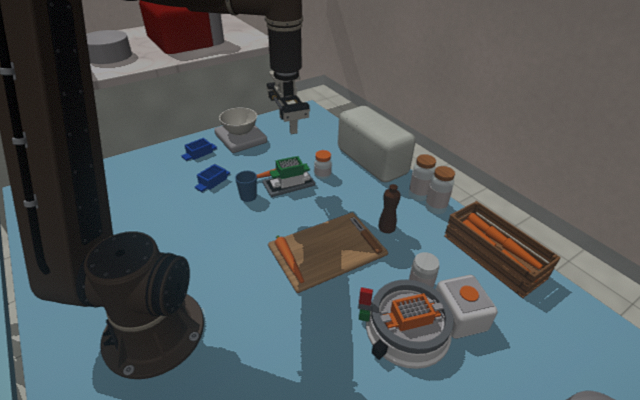

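```bash
python3 - <<'E'
from h import *
z=np.load('w9.npz'); w=(z['arr_0'],z['arr_1'],z['arr_2'])
a=cv2.imread('pics/wrist9.png'); h=cv2.cvtColor(a,cv2.COLOR_BGR2HSV); m=cv2.inRange(h,(0,170,150),(5,255,255))|cv2.inRange(h,(175,170,150),(180,255,255)); m[:150]=0;m[240:]=0
ys,xs=np.nonzero(m); print(len(xs),xs.min(),xs.max(),ys.min(),ys.max())
g=onz(w,xs.mean(),ys.mean(),.117)[:2]; d=g-np.array([.5203,-.3357]); an=np.degrees(np.arctan2(d[1],d[0])); print(g,np.linalg.norm(d),an,'v',np.pi+.475-np.radians(an+18.9))
E
```

```text
382 318 330 193 224
[ 0.44262904 -0.25184107] 0.11430265678951923 132.80615654768644 v 0.9688207262867108
```

The collar measures 0.97 rad against the 0.95 stop, so it is locked to within measurement error. Handing in.

```bash
python3 -c "
from plant import ctrl
print(ctrl.close_job())"
```

```text
the job is handed in; nothing more can be done
None
```

The job is finished and handed in at about 25 s on the robot's clock. `close_job` reports no verdict, so the outcome below rests on my own checks.

- **Order of work:** I set the green insert down on the middle of the board and seated the orange one in the slicer. I then turned the collar clockwise by its red grip to the stop and stacked the green insert on the white one.
- **Orange insert:** the pictures show it flat, inside all four guides, with the tabs over its tongues. The gripper met the seat at the expected height.
- **Collar:** I felt about 15 N at the stop. The grip stood over the green mark afterwards, and measured 0.97 rad against the nominal 0.95, which is within measurement error.
- **Green insert:** just before release it was 0.8 mm ahead of the white insert along x, and I corrected that. The last pictures show it square on top.
- **White insert and other items:** the white insert is still on its dock, lying about 3° off the dock's own angle. I didn't measure its angle before lifting the orange off it, but the first wrist picture suggests it started that way. The bystanders look undisturbed in the last pictures.

No check failed. Repeated tool position readings differed by 1–3 mm, mostly while the arm was settling. I therefore made the final alignments relative to the slicer's guides and to the white insert in the wrist camera picture.

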